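Clamp the paint doser and set its dose sleeve to 6

TASK

First crank the vise handle until the jaws hold the paint doser firmly, square and upright. Then, with the doser held, turn the knurled sleeve on its top to 6 on its scale, resting in the click of that number. Leave the doser clamped in the vise, and do not disturb the palette, figurine and jar on the table.

Things in the scene. Friction and masses are not known exactly. Their poses are not given: they have to be found in the camera images.
- vise: Grey bench vise fixed to the table; origin under it at table height, z up, screw along y. Base 130 x 180 mm; bed (floor under the doser) 45 mm high, y -125 to +55 mm. Fixed jaw: inner face at y = +25 mm, 70 mm wide in x, top 95 mm high. End block 97 mm high at y = -105 to -125 mm; beyond it the crank.
- crank_axis (a point): Point on the crank's axis, which is parallel to the vise's y: at x = 0, y = -173 mm, 75 mm high in the vise's frame; axes as the vise's. The 14 mm wide crank arm turns in the plane y = -139 mm.
- jaw: Moving jaw of the vise, 70 mm wide in x, 28 mm thick, 50 mm high; origin at the bottom of its clamping face, 45 mm above the table, at x = 0 of the vise; slides along the vise's +y towards the fixed jaw when the crank is turned, 3 mm per radian.
- crank (a joint): Crank angle, rad, grows clockwise seen from the crank end (looking along the vise's +y), which closes the jaw. At angle a the handle is at x = 38 sin a, z = 75 + 38 cos a mm of the vise (0: up). Steady friction, about 3 N at the handle, and it stays where left; the jaw is tight when the handle force has clearly risen, to some 8 to 15 N.
- crank_handle (a point): Middle of the crank's free-spinning black handle, at y = -173 mm of the vise: a rod 12 mm in diameter parallel to the vise's y, from y = -144 to -198 mm, 38 mm off the crank axis. It can be pinched from above at any crank angle, fingers closing along the vise's x.
- doser: Paint doser standing loose between the jaws: square aluminium body 40 x 40 x 62 mm, flats facing the jaws (y), a round flange above it (64 mm diameter, top 70 mm above the origin), a steel spout 22 mm long at its +x side. Origin at the centre of its underside, z up.
- scale (a point): Centre of the flange's top, axes as the doser's. On the flange are 10 black ticks for numbers 0 to 9, 30 degrees apart, growing clockwise seen from above: 0 at 135 degrees counter-clockwise from +x (the spout's direction), 6 at -45 degrees. Ticks 0 and 5 are longer and thicker; the quarter without ticks faces -x.
- sleeve_top (a point): Centre of the top face of the knurled steel dose sleeve on the doser: 40 mm diameter, 35 mm high, standing 1 mm above the flange, its top face 106 mm above the doser's origin. A black bar 3 mm high on the top, from the centre to the rim, and a black line down its side point to the number; x points along the bar.
- sleeve (a joint): Sleeve angle, rad: number x 0.5236; 0 at number 0, grows clockwise seen from above, to 9. It clicks into a detent at each number and needs about 0.1 N m to turn; the loose doser turns along unless clamped.
- palette: White plastic paint palette, 150 x 100 x 5 mm, origin under its centre. Bystander.
- figurine: Small painted ceramic figurine on a round 60 mm foot, 73 mm tall, origin under its foot. Bystander.
- jar: Closed paint jar, 54 mm diameter, 65 mm tall, origin under it. Bystander.
Things that resemble listed ones, but are neither listed nor needed, are in the scene too. There is more than one size of the doser; the one meant has the size given above.

How it is judged:
By the outcome, as a careful person would: the job done as asked, in the order asked, and still so for the second after the job is handed in, with the robot touching nothing.
It also fails if it takes over 72 s, if anything falls off the work surface, if the arm or the gripper's body presses on something with over 40 N, if the wrist force passes 120 N, or if a joint passes its speed limit or range.

ROBOT

A 7-joint arm with a two-finger parallel gripper is mounted at the origin on the work surface. World frame = base frame: x ahead of the robot, y to its left, z up, the work surface at z = 0. Lengths are in m, angles in rad, forces in N, time in s.
With the tool pointing down it reaches from about 0.4 to 0.875 m from the base axis. Payload 19.3 kg.
Tool frame: the origin (TCP) lies at the very end of the fingers, on their centre line; the grasp point (between the pads) lies 19 mm behind it; z points along the fingers, y is the line along which they close (so a half turn about z gives the same grasp; the last joint's range is limited). The gripper opens to 85 mm and grips with 20 to 120 N. Pads are 22 mm wide; open, the fingers measure 114 mm over their backs; the gripper's body (76 mm by 85 mm) begins 54 mm behind the grasp point. The pads swing forward as they close: fully open they stand 13 mm farther back than shut.
Start: joints at [1.151, 0.521, -0.036, 1.599, 0.021, 1.021, -0.113], TCP at [0.214, -0.587, 0.231] pointing down, gripper open.
Joint ranges: [-2.91, 2.91], [-0.3, 2.13], [-1.5, 1.42], [0.17, 2.43], [-1.26, 4.41], [0.16, 1.93], [-2.52, 2.52]. Speed limits (rad/s): [1.89, 1.89, 2.39, 2.39, 3.01, 3.01, 3.01].

INTERFACE

Orientations are given as [roll, pitch, yaw] about the fixed x, y, z axes, in that order (R = Rz(yaw) Ry(pitch) Rx(roll)).
In Python, from workcell import monitor, optics, workorder gives the robot as it stands.
- The arm moves only by the tool apply_moves, never from a script. Its arguments are lists of equal length, an entry for each row: "linear": the shift along the tool's x, y, z each as a share of 0.1 m, from -1 to 1, a list of three; "delta_rot": the turn, a rotation vector about the tool's x, y, z each as a share of 120 degrees, from -1 to 1, a list of three. A call has exactly 5 rows; each row is the pose to reach, as a shift and turn from the pose commanded when the call began, along the tool's axes at that moment; what a row does not reach only later rows make up. A row lasts 1/12 s, in which the tool goes at most 41.7 mm and 7.16 degrees, less where a joint would pass 70% of its speed; a pose out of reach is approached as far as the arm can. A call with a number of a shift or a turn outside -1 to 1 is refused whole. A call with a gripper value outside its range is refused whole. "gripper" is the opening, from -1 (shut) to 1 (fully open), set as the call begins (left out, the last holds). The fingers move at their own pace and stop on an object; "force" is the grip in N (left out, the last holds). Time passes only in rows, so rows that repeat a pose let the fingers close, or fill a call up. It gives the time, the measured TCP pose, the force, the opening and the grip force at its end, in the units of the state.
- monitor.observe(): the state, without advancing time (a new reading comes with each control period).
- optics.grab_frame(name): name is "scene" or "top" or "wrist"; returns (picture, depth): 384x512x3 uint8, red, green, blue; 384x512 float32, m along the optical axis (not along the pixel's ray), 0 where there is no reading.
- optics.camera_info(name): a dict with "fx", "fy", "cx", "cy" (pixels), "rvec" (rotation vector, rad) and "tvec" (3), from world to camera coordinates, as OpenCV has them; the wrist camera has in their place "T_tool_cam" (4x4, takes a point from camera to tool coordinates, whose origin is the TCP and whose axes are the flange's). Camera axes: x right, y down, z forward; pixel columns grow to the right and rows downward; lengths in m; the calibration is good to about 2 mm. A picture is of the moment at which its call begins: read the wrist's pose just before it. camera_info takes no time and is no camera call.
- workorder.job_done(): hands the job in; it is judged then, once.
The state is a dict: "clock": time; "qpos": joint angles; "qd": joint speeds; "joint_efforts": joint torques, N m; "position": TCP position; "tool_rot": TCP orientation; "force": force on the tool from outside, world axes, zero at the start; "moment": the same for the moment, N m; "grip_width": finger opening in m; "finger_force": force on a finger pad.
Only numpy, scipy, OpenCV 4.12 (cv2) and the standard library are available. Lean on these libraries where they do the work, as an engineer would, in place of code of your own. Each camera call takes 0.05 s, during which the arm holds its last target. There are 200 camera calls.

## Working session

There is one attempt and no reset: what is moved stays moved. The work goes in short steps, Python scripts to look and compute and a tool call to move; the robot and the scene stay as the last step left them, time stands still between calls to the robot, and variables do not carry over. Pictures are saved under pics/ and viewed, at most 10 in all, crops included, and the job is handed in when it is done.

Besides the shell and the picture viewer there is one more tool, called after "Emit:" as name(argument=value, ...) on one line, values as JSON. apply_moves: Moves the arm, as the interface text tells. Its arguments: {"type":"object","properties":{"linear":{"type":"array"},"delta_rot":{"type":"array"},"gripper":{"type":"number"},"force":{"type":"number"}},"required":["linear","delta_rot"]}

```bash
mkdir -p pics; ls
python3 - <<'E'
from workcell import monitor, optics
import cv2,numpy as np
s=monitor.observe();print(s)
for n in("scene","top"):
    p,d=optics.grab_frame(n);np.savez(f"pics/{n}0.npz",p=p,d=d)
    cv2.imwrite(f"pics/{n}0.png",cv2.resize(p[:,:,::-1],(800,600),interpolation=cv2.INTER_CUBIC))
    print(optics.camera_info(n))
print(optics.camera_info("wrist"))
E
```

```text
pics
{'clock': 0.0, 'qpos': array([ 1.15081415,  0.52200468, -0.03629001,  1.59998472,  0.02117455,
        1.02108208, -0.11278544]), 'qd': array([ 0.00043953, -0.00097296, -0.00102031,  0.00055343,  0.0004696 ,
        0.00223221,  0.00025719]), 'joint_efforts': array([-8.81928245e-04, -9.27120137e+01,  1.97953865e+00, -3.69940102e+01,
        1.77889882e-02,  8.12871032e-03,  4.17853741e-06]), 'position': array([ 0.21402585, -0.58686991,  0.23074029]), 'tool_rot': array([-3.14050037e+00,  7.40093534e-05,  3.49740658e-01]), 'force': array([-0.28744552, -0.42227873,  0.59953955]), 'moment': array([-0.00256612,  0.05003489,  0.04887888]), 'finger_force': 0.0, 'grip_width': 0.08537149087405518}
{'fx': 445.24660102037615, 'fy': 445.24660102037615, 'cx': 258.27576300959174, 'cy': 191.94000773537107, 'rvec': array([ 2.00710803,  0.8476617 , -0.4860528 ]), 'tvec': array([-0.50716562, -0.0976386 ,  1.19408416])}
{'fx': 406.6175061795565, 'fy': 406.6175061795565, 'cx': 261.69795992360287, 'cy': 193.4520072086345, 'rvec': array([ 2.1977071 , -2.14060041,  0.11184381]), 'tvec': array([0.09215814, 0.63941188, 0.94558079])}
{'fx': 322.90816989754677, 'fy': 322.90816989754677, 'cx': 265.59674186247247, 'cy': 192.6238948047989, 'T_tool_cam': array([[-6.19433000e-04, -9.65452095e-01, -2.60579871e-01,
         6.55030993e-02],
       [ 9.99999671e-01, -4.61709262e-04, -6.66492856e-04,
        -4.93614501e-04],
       [ 5.23154784e-04, -2.60580198e-01,  9.65452063e-01,
        -1.44118840e-01],
       [ 0.00000000e+00,  0.00000000e+00,  0.00000000e+00,
         1.00000000e+00]])}
```

View pics/scene0.png

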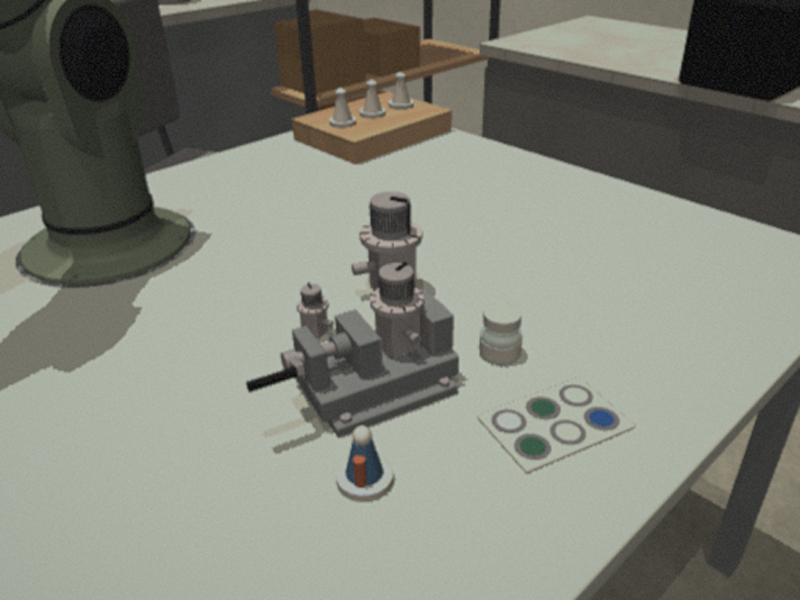

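View pics/top0.png

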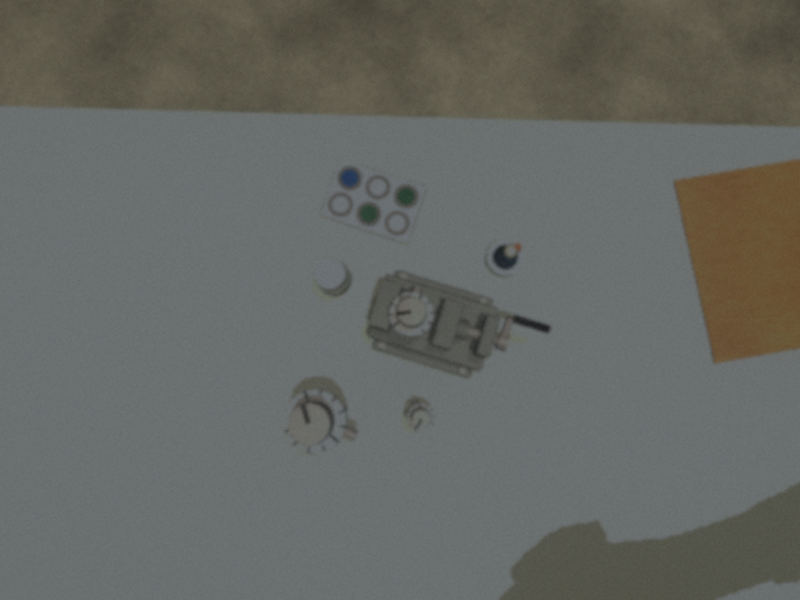

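The top view shows the vise at about (430,325), the doser's sleeve at (410,310) with its bar pointing left, and the handle at (530,324). Decoy dosers stand at (312,425) and (418,412), and the bystanders are above and to the left. Next I'll build an ortho map.

```bash
cat > h.py <<'E'
import numpy as np,cv2
from scipy.spatial.transform import Rotation as R
from workcell import monitor, optics
def cloud(d,K,Rcw,t):  # Rcw,t: camera->world
    v,u=np.mgrid[:d.shape[0],:d.shape[1]]
    P=np.stack([(u-K['cx'])/K['fx']*d,(v-K['cy'])/K['fy']*d,d],-1)
    return P@Rcw.T+t
def fixed(name,d):
    K=optics.camera_info(name);M=R.from_rotvec(K['rvec']).as_matrix()
    return cloud(d,K,M.T,-M.T@K['tvec'])
def toolT():
    s=monitor.observe();return R.from_euler('xyz',s['tool_rot']).as_matrix(),s['position'],s
def wrist():
    Rt,p,s=toolT();im,d=optics.grab_frame('wrist');K=optics.camera_info('wrist');T=K['T_tool_cam']
    return im,d,cloud(d,K,Rt@T[:3,:3],Rt@T[:3,3]+p),(Rt@T[:3,:3],Rt@T[:3,3]+p,K)
def pix(w,Rc,tc,K):
    c=(np.asarray(w)-tc)@Rc;return np.stack([c[...,0]/c[...,2]*K['fx']+K['cx'],c[...,1]/c[...,2]*K['fy']+K['cy']],-1)
E
python3 - <<'E'
from h import *
f=np.load('pics/top0.npz');W=fixed('top',f['d'])
s=1/1.5625
for n,(u,v) in dict(sleeve=(412,308),handle=(545,327),handle0=(518,320),jaw=(447,325),endb=(488,335),fix=(382,295),table=(300,300),bed=(465,360),big=(312,425),small=(420,420),fig=(505,255),jar=(330,277)).items():
    u,v=int(u*s),int(v*s);print(n,np.round(np.median(W[v-1:v+2,u-1:u+2].reshape(-1,3),0),4))
x0,y0=W[200,270,:2]
# ortho height map
m=(f['d']>0)
f2=np.load('pics/scene0.npz');W2=fixed('scene',f2['d'])
for nm,w in(('top',W),('scene',W2)):
    q=w[200,270] if nm=='top' else w[int(330*s),int(390*s)];print(nm,q)
r=W[(W[...,2]>.035)&(W[...,2]<.055)&(np.hypot(W[...,0]-x0,W[...,1]-y0)<.13)]
print(len(r),cv2.minAreaRect((r[:,:2]*1000).astype(np.float32)))
r=W[(W[...,2]>.085)&(W[...,2]<.102)&(np.hypot(W[...,0]-x0,W[...,1]-y0)<.13)]
print(len(r),cv2.minAreaRect((r[:,:2]*1000).astype(np.float32)))
E
```

```text
sleeve [0.6171 0.106  0.1504]
handle [ 0.6005 -0.0858  0.0941]
handle0 [ 0.6109 -0.0481  0.0923]
jaw [0.5992 0.0535 0.0937]
endb [ 0.5869 -0.0047  0.0965]
fix [0.6416 0.1491 0.0948]
table [ 0.6393  0.2828 -0.0028]
bed [0.5512 0.0237 0.0451]
big [0.4576 0.2347 0.1493]
small [0.463  0.0902 0.0703]
fig [ 0.7089 -0.0328  0.0643]
jar [0.669  0.2284 0.0642]
top [0.61151492 0.09095322 0.14742998]
scene [0.62251362 0.08522024 0.08437858]
1438 ((577.3544311523438, 110.32456970214844), (236.73846435546875, 178.2275390625), 74.4310531616211)
1153 ((605.3146362304688, 62.317718505859375), (200.39794921875, 72.00892639160156), 74.3298110961914)
```

Emit:
apply_moves(linear=[[0, 0, -0.25], [0, 0, -0.5], [0, 0, -0.5], [0, 0, -0.5], [0, 0, -0.5]], delta_rot=[[0, 0, -0.05], [0, 0, -0.1], [0, 0, -0.15], [0, 0, -0.2], [0, 0, -0.227]])

```text
clock: 0.52
position: [0.2141, -0.5871, 0.2814]
tool_rot: [3.142, -0.0, 0.831]
force: [-0.2, -0.8, -0.4]
grip_width: 0.0852
finger_force: 0.0
```

Emit:
apply_moves(linear=[[0, 0, -0.25], [0, 0, -0.5], [0, 0, -0.5], [0, 0, -0.5], [0, 0, -0.5]], delta_rot=[[0, 0, -0.05], [0, 0, -0.1], [0, 0, -0.15], [0, 0, -0.2], [0, 0, -0.227]])

```text
clock: 0.93
position: [0.2141, -0.5871, 0.3314]
tool_rot: [3.142, -0.0, 1.307]
force: [-0.5, 0.0, -0.7]
grip_width: 0.0854
finger_force: 0.0
```

Emit:
apply_moves(linear=[[0.3, 0.1, 0], [0.6, 0.2, 0], [0.9, 0.3, 0], [0.9, 0.3, 0], [0.9, 0.3, 0]], delta_rot=[[0, 0, 0], [0, 0, 0], [0, 0, 0], [0, 0, 0], [0, 0, 0]])

```text
clock: 1.35
position: [0.2682, -0.5073, 0.3315]
tool_rot: [3.141, -0.0, 1.303]
force: [-1.1, -1.0, -0.6]
grip_width: 0.0856
finger_force: 0.0
```

Emit:
apply_moves(linear=[[0.3, 0.1, 0], [0.6, 0.2, 0], [0.9, 0.3, 0], [0.9, 0.3, 0], [0.9, 0.3, 0]], delta_rot=[[0, 0, 0], [0, 0, 0], [0, 0, 0], [0, 0, 0], [0, 0, 0]])

```text
clock: 1.77
position: [0.3205, -0.4293, 0.3313]
tool_rot: [-3.142, 0.0, 1.302]
force: [-0.8, -0.9, 0.5]
grip_width: 0.0857
finger_force: 0.0
```

Emit:
apply_moves(linear=[[0.3, 0.1, 0], [0.6, 0.2, 0], [0.9, 0.3, 0], [0.9, 0.3, 0], [0.9, 0.3, 0]], delta_rot=[[0, 0, 0], [0, 0, 0], [0, 0, 0], [0, 0, 0], [0, 0, 0]])

```text
clock: 2.18
position: [0.3732, -0.3511, 0.3312]
tool_rot: [-3.141, 0.0, 1.301]
force: [-0.7, -0.8, 0.5]
grip_width: 0.0854
finger_force: 0.0
```

Emit:
apply_moves(linear=[[0.3, 0.1, 0], [0.6, 0.2, 0], [0.9, 0.3, 0], [0.9, 0.3, 0], [0.9, 0.3, 0]], delta_rot=[[0, 0, 0], [0, 0, 0], [0, 0, 0], [0, 0, 0], [0, 0, 0]])

```text
clock: 2.6
position: [0.426, -0.2728, 0.3311]
tool_rot: [-3.141, 0.0, 1.301]
force: [-1.0, -0.9, 0.4]
grip_width: 0.0854
finger_force: 0.0
```

Emit:
apply_moves(linear=[[0.3, 0.1, 0], [0.6, 0.2, 0], [0.9, 0.3, 0], [0.9, 0.3, 0], [0.9, 0.3, 0]], delta_rot=[[0, 0, 0], [0, 0, 0], [0, 0, 0], [0, 0, 0], [0, 0, 0]])

```text
clock: 3.02
position: [0.4789, -0.1944, 0.331]
tool_rot: [-3.141, 0.0, 1.3]
force: [0.2, -0.8, 0.5]
grip_width: 0.0851
finger_force: 0.0
```

Emit:
apply_moves(linear=[[0.3, 0.1, 0], [0.6, 0.2, 0], [0.9, 0.3, 0], [0.9, 0.3, 0], [0.9, 0.3, 0]], delta_rot=[[0, 0, 0], [0, 0, 0], [0, 0, 0], [0, 0, 0], [0, 0, 0]])

```text
clock: 3.43
position: [0.5319, -0.1159, 0.3309]
tool_rot: [-3.141, 0.0, 1.3]
force: [-0.8, -0.7, 0.4]
grip_width: 0.0857
finger_force: 0.0
```

Emit:
apply_moves(linear=[[0.3, 0.1, 0], [0.6, 0.2, 0], [0.8, 0.3, 0], [0.8, 0.3, 0], [0.8, 0.3, 0]], delta_rot=[[0, 0, 0], [0, 0, 0], [0, 0, 0], [0, 0, 0], [0, 0, 0]])

```text
clock: 3.85
position: [0.582, -0.0475, 0.3308]
tool_rot: [-3.141, 0.001, 1.299]
force: [-0.4, -0.9, -0.7]
grip_width: 0.0852
finger_force: 0.0
```

Run:
```python
from h import *
im,d,W,c=wrist();np.savez('pics/w1.npz',im=im,d=d,W=W,Rc=c[0],tc=c[1])
print(monitor.observe()['qpos'])
cv2.imwrite('pics/w1.png',cv2.resize(im[:,:,::-1],(800,600),interpolation=cv2.INTER_CUBIC))
```

```text
[ 0.35522916  0.40640905 -0.52674263  1.56279841  0.21324464  1.23094442
 -0.48044391]
```

View pics/w1.png

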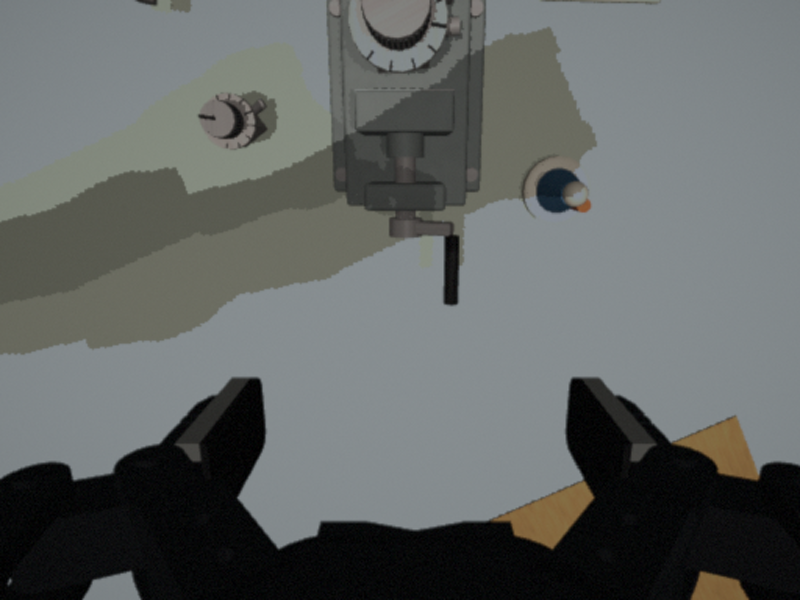

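The wrist view shows the crank arm pointing to +x, with its hub at (402,228) and the handle running from (452,238) to (451,302). The jaw is at (405,112), the end block at (405,195), the figurine at (560,190), and the doser is at the top edge.

Run:
```python
from h import *
f=np.load('pics/w1.npz');W=f['W'];im=f['im'].astype(int)
s=1/1.5625
def rg(u0,u1,v0,v1):
    a=np.s_[int(v0*s):int(v1*s),int(u0*s):int(u1*s)];return W[a].reshape(-1,3),im[a].reshape(-1,3)
P,_=rg(440,465,225,312);P=P[P[:,2]>.05]
c=P.mean(0);_,_,V=np.linalg.svd((P-c)[:,:2]);print('handle',len(P),c,P[:,2].min(),P[:,2].max(),np.degrees(np.arctan2(V[0,1],V[0,0])))
rect={}
for n,(b,z0,z1) in dict(end=((360,450,175,215),.088,.106),jaw=((350,460,80,140),.087,.103)).items():
    P,_=rg(*b);P=P[(P[:,2]>z0)&(P[:,2]<z1)];print(n,len(P),P[:,2].mean(),cv2.minAreaRect((P[:,:2]*1000).astype(np.float32)))
P,_=rg(320,490,20,210);Q=P[(P[:,2]>.04)&(P[:,2]<.05)];print('bed',Q[:,2].mean(),cv2.minAreaRect((Q[:,:2]*1000).astype(np.float32)))
P,_=rg(300,500,380,420);print('table',np.median(P[:,2]))
P,_=rg(370,425,0,30);Q=P[P[:,2]>.14];print('sleeve',Q[:,2].mean(),Q.mean(0))
```

```text
handle 494 [ 0.60502046 -0.06051715  0.09847146] 0.08451897111714629 0.4748401648786663 -99.6339452245616
end 922 0.09812376294004269 ((585.094482421875, -3.0305004119873047), (19.27639389038086, 59.01008605957031), 74.39434814453125)
jaw 1830 0.09608960000170833 ((600.7600708007812, 52.288055419921875), (32.3105583190918, 70.00051879882812), 74.2601547241211)
bed 0.04640434017323808 ((601.482177734375, 54.70701599121094), (140.618408203125, 100.17476654052734), 74.3552017211914)
table 0.0013179652933869301
sleeve 0.1523997105519262 [0.61100896 0.09960452 0.15239971]
```

```bash
cat >> h.py <<'E'
O=np.array([.6161,.1077,0]);th=np.radians(74.35)
YV=np.array([np.cos(th),np.sin(th),0]);XV=np.array([YV[1],-YV[0],0])
VR=np.stack([XV,YV,[0,0,1]],1)   # vise->world
def tov(p):return (np.asarray(p)-O)@VR
E
python3 - <<'E'
from h import *
f=np.load('pics/w1.npz');P=tov(f['W'].reshape(-1,3))
Q=P[(P[:,1]<-150)&(P[:,1]>-196)&(abs(P[:,0])<.06)&(P[:,2]>.05)&(P[:,2]<.13)] if 0 else P[(P[:,1]<-.15)&(P[:,1]>-.192)&(abs(P[:,0])<.06)&(P[:,2]>.03)&(P[:,2]<.13)]
print(len(Q),Q[:,0].min(),Q[:,0].max(),np.median(Q,0),np.percentile(Q[:,2],[10,50,90,98]))
Q=P[(P[:,1]<-.14)&(P[:,1]>-.23)&(abs(P[:,0]-.036)<.008)&(P[:,2]>.05)];print('y ext',Q[:,1].min())
Q=P[(P[:,1]<-.128)&(P[:,1]>-.15)&(abs(P[:,0])<.02)&(P[:,2]>.06)];print('hub',Q[:,0].min(),Q[:,0].max(),Q[:,2].max())
p=monitor.observe()['position'];print('tcp v',tov(p))
E
```

```text
329 0.030176718990651098 0.04150146939674848 [ 0.03537191 -0.16967677  0.09420585] [0.09194793 0.09420585 0.09571352 0.09622302]
y ext -0.19786300553916755
hub -0.019998872858037076 0.019998453297766474 0.4304368111673993
tcp v [ 0.00890266 -0.15944198  0.33088312]
```

Emit:
apply_moves(linear=[[-0.1, 0.13, 0.2], [-0.2, 0.27, 0.5], [-0.2, 0.27, 0.9], [-0.2, 0.27, 0.9], [-0.2, 0.27, 0.9]], delta_rot=[[0, 0, 0], [0, 0, 0], [0, 0, 0], [0, 0, 0], [0, 0, 0]], gripper=0, force=40)

```text
clock: 4.32
position: [0.6015, -0.0739, 0.2408]
tool_rot: [-3.139, 0.001, 1.299]
force: [0.9, 1.3, 0.7]
grip_width: 0.0428
finger_force: 0.0
```

Emit:
apply_moves(linear=[[0, 0, 0.2], [0, 0, 0.4], [0, 0, 0.6], [0, 0, 0.8], [0, 0, 0.9]], delta_rot=[[0, 0, 0], [0, 0, 0], [0, 0, 0], [0, 0, 0], [0, 0, 0]])

```text
clock: 4.73
position: [0.6029, -0.0729, 0.1521]
tool_rot: [3.141, 0.0, 1.3]
force: [-0.2, -0.8, 0.2]
grip_width: 0.0425
finger_force: 0.0
```

Emit:
apply_moves(linear=[[0, 0, 0.2], [0, 0, 0.4], [0, 0, 0.6], [0, 0, 0.84], [0, 0, 0.84]], delta_rot=[[0, 0, 0], [0, 0, 0], [0, 0, 0], [0, 0, 0], [0, 0, 0]])

```text
clock: 5.15
position: [0.6019, -0.0727, 0.0659]
tool_rot: [-3.139, 0.001, 1.3]
force: [-1.5, -0.1, -0.9]
grip_width: 0.0426
finger_force: 0.0
```

Emit:
apply_moves(linear=[[0, 0, 0], [0, 0, 0], [0, 0, 0], [0, 0, 0], [0, 0, 0]], delta_rot=[[0, 0, 0], [0, 0, 0], [0, 0, 0], [0, 0, 0], [0, 0, 0]], gripper=-1)

```text
clock: 5.57
position: [0.6039, -0.0725, 0.0688]
tool_rot: [3.139, -0.0, 1.3]
force: [4.8, -1.4, 4.1]
grip_width: 0.0105
finger_force: 39.1
```

Emit:
apply_moves(linear=[[0, 0, 0], [0, 0, 0], [0, 0, 0], [0, 0, 0], [0, 0, 0]], delta_rot=[[0, 0, 0], [0, 0, 0], [0, 0, 0], [0, 0, 0], [0, 0, 0]])

```text
clock: 5.98
position: [0.604, -0.0725, 0.0682]
tool_rot: [3.139, -0.0, 1.3]
force: [6.2, -2.1, 4.6]
grip_width: 0.0106
finger_force: 39.2
```

Run:
```python
from h import *
s=monitor.observe();print(tov(s['position']),s['force']@VR)
a=np.radians(70)
for k in range(6):
    b=a+np.radians(60)*k; r=b+np.radians(12)*np.arange(1,6)
    print(70+60*k,[[0,round(y,3),round(z,3)] for y,z in zip(.38*(np.sin(r)-np.sin(b)),.38*(np.cos(b)-np.cos(r)))])
```

```text
[ 0.03692788 -0.1767869   0.06817544] [ 6.53135946 -0.35228935  4.63080995]
70 [[0, np.float64(0.019), np.float64(0.077)], [0, np.float64(0.022), np.float64(0.156)], [0, np.float64(0.008), np.float64(0.235)], [0, np.float64(-0.022), np.float64(0.308)], [0, np.float64(-0.066), np.float64(0.374)]]
130 [[0, np.float64(-0.057), np.float64(0.055)], [0, np.float64(-0.125), np.float64(0.097)], [0, np.float64(-0.199), np.float64(0.124)], [0, np.float64(-0.278), np.float64(0.136)], [0, np.float64(-0.357), np.float64(0.13)]]
190 [[0, np.float64(-0.076), np.float64(-0.022)], [0, np.float64(-0.147), np.float64(-0.059)], [0, np.float64(-0.207), np.float64(-0.11)], [0, np.float64(-0.256), np.float64(-0.173)], [0, np.float64(-0.291), np.float64(-0.244)]]
250 [[0, np.float64(-0.019), np.float64(-0.077)], [0, np.float64(-0.022), np.float64(-0.156)], [0, np.float64(-0.008), np.float64(-0.235)], [0, np.float64(0.022), np.float64(-0.308)], [0, np.float64(0.066), np.float64(-0.374)]]
310 [[0, np.float64(0.057), np.float64(-0.055)], [0, np.float64(0.125), np.float64(-0.097)], [0, np.float64(0.199), np.float64(-0.124)], [0, np.float64(0.278), np.float64(-0.136)], [0, np.float64(0.357), np.float64(-0.13)]]
370 [[0, np.float64(0.076), np.float64(0.022)], [0, np.float64(0.147), np.float64(0.059)], [0, np.float64(0.207), np.float64(0.11)], [0, np.float64(0.256), np.float64(0.173)], [0, np.float64(0.291), np.float64(0.244)]]
```

Emit:
apply_moves(linear=[[0, 0.031, 0.077], [0, 0.034, 0.156], [0, 0.02, 0.235], [0, -0.01, 0.308], [0, -0.054, 0.374]], delta_rot=[[0, 0, 0], [0, 0, 0], [0, 0, 0], [0, 0, 0], [0, 0, 0]])

```text
clock: 6.4
position: [0.596, -0.0698, 0.0289]
tool_rot: [-3.139, 0.0, 1.301]
force: [-12.4, 6.2, 19.8]
grip_width: 0.0108
finger_force: 41.1
```

Emit:
apply_moves(linear=[[0, -0.057, 0.055], [0, -0.125, 0.097], [0, -0.199, 0.124], [0, -0.278, 0.136], [0, -0.357, 0.13]], delta_rot=[[0, 0, 0], [0, 0, 0], [0, 0, 0], [0, 0, 0], [0, 0, 0]])

```text
clock: 6.82
position: [0.5646, -0.061, 0.0177]
tool_rot: [3.138, -0.001, 1.301]
force: [6.1, -1.7, 20.5]
grip_width: 0.0106
finger_force: 41.1
```

Run:
```python
from h import *
s=monitor.observe();v=tov(s['position']);print(v,s['force']@VR,s['grip_width'],np.degrees(np.arctan2(v[0],v[2]+.019-.075)),np.hypot(v[0],v[2]-.056))
```

```text
[-0.00411854 -0.17632689  0.0177295 ] [6.36828008e+00 5.04226642e-03 2.05110737e+01] 0.010617669688964325 -173.85766410845883 0.038491469871509136
```

Emit:
apply_moves(linear=[[0, -0.076, -0.037], [0, -0.147, -0.074], [0, -0.207, -0.125], [0, -0.256, -0.188], [0, -0.291, -0.259]], delta_rot=[[0, 0, 0], [0, 0, 0], [0, 0, 0], [0, 0, 0], [0, 0, 0]])

```text
clock: 7.23
position: [0.5351, -0.0533, 0.0428]
tool_rot: [3.141, -0.001, 1.301]
force: [8.2, -0.9, -1.7]
grip_width: 0.0103
finger_force: 39.2
```

Emit:
apply_moves(linear=[[0, -0.019, -0.077], [0, -0.022, -0.156], [0, -0.008, -0.235], [0, 0.022, -0.308], [0, 0.066, -0.374]], delta_rot=[[0, 0, 0], [0, 0, 0], [0, 0, 0], [0, 0, 0], [0, 0, 0]])

```text
clock: 7.65
position: [0.541, -0.0551, 0.0805]
tool_rot: [-3.14, 0.0, 1.301]
force: [0.7, 3.7, -4.1]
grip_width: 0.0108
finger_force: 39.1
```

Emit:
apply_moves(linear=[[0, 0.057, -0.055], [0, 0.125, -0.097], [0, 0.199, -0.124], [0, 0.278, -0.136], [0, 0.357, -0.13]], delta_rot=[[0, 0, 0], [0, 0, 0], [0, 0, 0], [0, 0, 0], [0, 0, 0]])

```text
clock: 8.07
position: [0.5765, -0.065, 0.0937]
tool_rot: [-3.142, 0.0, 1.301]
force: [-3.0, 3.5, 2.1]
grip_width: 0.0108
finger_force: 39.8
```

Run:
```python
from h import *
s=monitor.observe();v=tov(s['position']);print(v,s['force']@VR,s['grip_width'],np.degrees(np.arctan2(v[0],v[2]+.019-.075)),np.hypot(v[0],v[2]-.056))
```

```text
[ 0.00843694 -0.1769461   0.09370865] [-3.84327909  2.58560769  2.14578315] 0.010801556050907227 12.611654688201092 0.03864096155940512
```

Emit:
apply_moves(linear=[[0, 0.076, 0.022], [0, 0.147, 0.059], [0, 0.207, 0.11], [0, 0.256, 0.173], [0, 0.291, 0.244]], delta_rot=[[0, 0, 0], [0, 0, 0], [0, 0, 0], [0, 0, 0], [0, 0, 0]])

```text
clock: 8.48
position: [0.6044, -0.0727, 0.068]
tool_rot: [3.142, -0.0, 1.301]
force: [-1.9, 2.8, 2.4]
grip_width: 0.0105
finger_force: 39.9
```

Emit:
apply_moves(linear=[[0, 0.019, 0.077], [0, 0.022, 0.156], [0, 0.008, 0.235], [0, -0.022, 0.308], [0, -0.066, 0.374]], delta_rot=[[0, 0, 0], [0, 0, 0], [0, 0, 0], [0, 0, 0], [0, 0, 0]])

```text
clock: 8.9
position: [0.5969, -0.0704, 0.0305]
tool_rot: [-3.141, -0.0, 1.301]
force: [-5.7, 5.4, 11.5]
grip_width: 0.0105
finger_force: 40.7
```

Run:
```python
from h import *
s=monitor.observe();v=tov(s['position']);print(v,s['force']@VR,s['grip_width'],np.degrees(np.arctan2(v[0],v[2]+.019-.075)),np.hypot(v[0],v[2]-.056))
im,d,W,c=wrist();np.savez('pics/w2.npz',im=im,d=d,W=W,Rc=c[0],tc=c[1])
cv2.imwrite('pics/w2.png',im[:,:,::-1])
p,d=optics.grab_frame('scene');cv2.imwrite('pics/s2.png',cv2.resize(p[100:260,130:330,::-1],(750,600),interpolation=cv2.INTER_CUBIC))
```

```text
[ 0.02957538 -0.17662722  0.03054106] [-6.94900166  3.64173824 11.54132012] 0.01054822281200367 130.72237952949567 0.03902385109090808
```

View pics/w2.png

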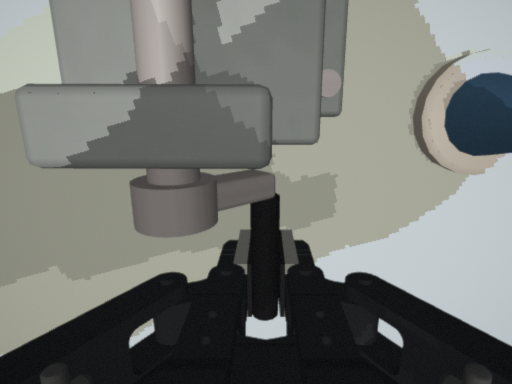

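The fingers hold the handle well, pinched at (265,270). I'll keep cranking.

Emit:
apply_moves(linear=[[0, -0.067, 0.045], [0, -0.135, 0.087], [0, -0.209, 0.114], [0, -0.288, 0.126], [0, -0.367, 0.12]], delta_rot=[[0, 0, 0], [0, 0, 0], [0, 0, 0], [0, 0, 0], [0, 0, 0]])

```text
clock: 9.42
position: [0.5619, -0.0607, 0.0192]
tool_rot: [3.141, -0.0, 1.301]
force: [5.4, 0.7, 4.5]
grip_width: 0.0106
finger_force: 40.1
```

```bash
cat > st.py <<'E'
from h import *
import sys
s=monitor.observe();v=tov(s['position']);F=s['force']@VR
a=np.arctan2(v[0],v[2]-.056)
print(np.round(v,4),F.round(1),round(s['grip_width'],4),'a',np.degrees(a).round(1),'r',np.hypot(v[0],v[2]-.056).round(4),'tang',(-F[0]*np.cos(a)+F[2]*np.sin(a)).round(1),'rad',(F[0]*np.sin(a)+F[2]*np.cos(a)).round(1))
E
python3 st.py
```

```text
[-0.0068 -0.1768  0.0192] [5.  2.1 4.5] 0.0106 a -169.5 r 0.0374 tang 4.1 rad -5.4
```

Emit:
apply_moves(linear=[[0, -0.06, -0.018], [0, -0.112, -0.039], [0, -0.162, -0.07], [0, -0.207, -0.11], [0, -0.235, -0.142]], delta_rot=[[0, 0, 0], [0, 0, 0], [0, 0, 0], [0, 0, 0], [0, 0, 0]])

```text
clock: 9.83
position: [0.5403, -0.055, 0.0339]
tool_rot: [3.139, -0.001, 1.3]
force: [19.1, -2.1, -25.3]
grip_width: 0.0105
finger_force: 38.9
```

```bash
python3 st.py; python3 -c "
import numpy as np
for a0 in (234,):
  for d in (6,12,18,24,30,36,42,48,54,60):
    a,b=np.radians(a0),np.radians(a0+d);print(a0+d,round(.38*(np.sin(b)-np.sin(a)),3),round(.38*(np.cos(a)-np.cos(b)),3))"
```

```text
[-0.0291 -0.1771  0.0339] [ 18.9   3.1 -25.3] 0.0105 a -127.3 r 0.0366 tang 31.6 rad 0.2
240 -0.022 -0.033
246 -0.04 -0.069
252 -0.054 -0.106
258 -0.064 -0.144
264 -0.07 -0.184
270 -0.073 -0.223
276 -0.07 -0.263
282 -0.064 -0.302
288 -0.054 -0.341
294 -0.04 -0.378
```

Emit:
apply_moves(linear=[[0, 0, 0], [0, 0, 0], [0, 0, 0], [0, 0, 0], [0, 0, 0]], delta_rot=[[0, 0, 0], [0, 0, 0], [0, 0, 0], [0, 0, 0], [0, 0, 0]])

```text
clock: 10.25
position: [0.5404, -0.055, 0.0334]
tool_rot: [3.139, -0.001, 1.3]
force: [15.1, -1.4, -18.9]
grip_width: 0.0106
finger_force: 39.4
```

```bash
python3 st.py;python3 - <<'E'
from h import *
p,d=optics.grab_frame('scene');cv2.imwrite('pics/s3.png',cv2.resize(p[100:260,130:330,::-1],(750,600),interpolation=cv2.INTER_CUBIC))
E
```

```text
[-0.029  -0.1771  0.0334] [ 14.9   2.7 -18.9] 0.0106 a -127.9 r 0.0367 tang 24.1 rad -0.2
```

View pics/s3.png

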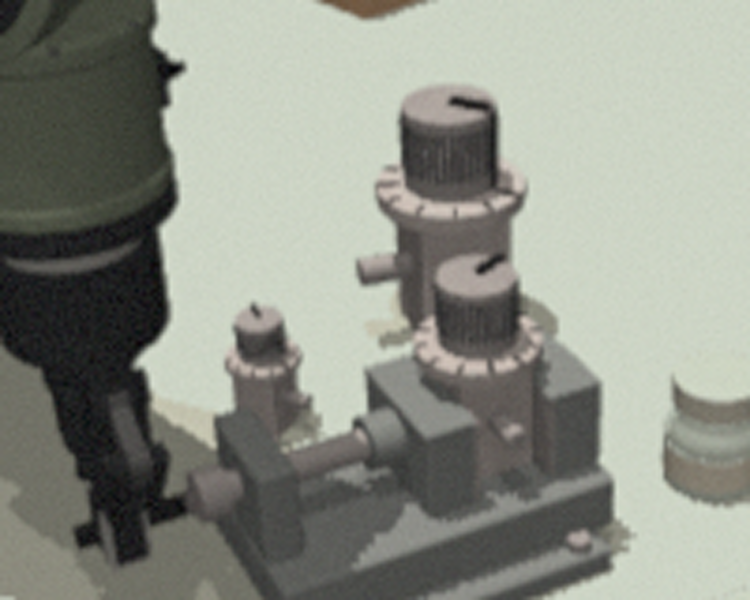

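The scene view shows the doser (480,400) upright between the jaws, with the moving jaw touching it. The tangential force of 24 N is well above friction, so it is tight. I'll release the handle and raise the arm to look at the doser.

Emit:
apply_moves(linear=[[0, 0.01, 0.01], [0, 0.015, 0.015], [0, 0.015, 0.015], [0, 0.015, 0.015], [0, 0.015, 0.015]], delta_rot=[[0, 0, 0], [0, 0, 0], [0, 0, 0], [0, 0, 0], [0, 0, 0]])

```text
clock: 10.72
position: [0.5417, -0.0554, 0.032]
tool_rot: [3.14, -0.001, 1.3]
force: [13.9, -1.5, -16.7]
grip_width: 0.0106
finger_force: 39.5
```

Emit:
apply_moves(linear=[[0, 0, 0], [0, 0, 0], [0, 0, 0], [0, 0, 0], [0, 0, 0]], delta_rot=[[0, 0, 0], [0, 0, 0], [0, 0, 0], [0, 0, 0], [0, 0, 0]], gripper=0)

```text
clock: 11.13
position: [0.5404, -0.0552, 0.0321]
tool_rot: [-3.141, 0.0, 1.301]
force: [-0.4, 0.9, -0.4]
grip_width: 0.0428
finger_force: 0.0
```

Emit:
apply_moves(linear=[[0, 0, -0.15], [0, 0, -0.4], [0, 0, -0.6], [0, 0, -0.9], [0, 0, -1]], delta_rot=[[0, 0, 0], [0, 0, 0], [0, 0, 0], [0, 0, 0], [0, 0, 0]])

```text
clock: 11.55
position: [0.5418, -0.055, 0.1353]
tool_rot: [3.139, -0.0, 1.301]
force: [0.6, 0.2, 0.7]
grip_width: 0.0429
finger_force: 0.0
```

Emit:
apply_moves(linear=[[0, 0, -0.3], [0, 0, -0.6], [0, 0, -0.9], [0, 0, -1], [0, 0, -1]], delta_rot=[[0, 0, 0], [0, 0, 0], [0, 0, 0], [0, 0, 0], [0, 0, 0]], gripper=1)

```text
clock: 11.97
position: [0.5418, -0.0552, 0.2345]
tool_rot: [3.138, -0.0, 1.3]
force: [-0.0, -0.5, 0.1]
grip_width: 0.0854
finger_force: 0.0
```

Emit:
apply_moves(linear=[[0.3, 0.1, -0.2], [0.6, 0.2, -0.5], [0.9, 0.3, -0.6], [0.9, 0.3, -0.6], [0.9, 0.3, -0.6]], delta_rot=[[0, 0, 0], [0, 0, 0], [0, 0, 0], [0, 0, 0], [0, 0, 0]])

```text
clock: 12.38
position: [0.5941, 0.0254, 0.291]
tool_rot: [-3.141, -0.0, 1.303]
force: [-0.9, -0.5, -1.0]
grip_width: 0.0854
finger_force: 0.0
```

Emit:
apply_moves(linear=[[0, 0, 0], [0, 0, 0], [0, 0, 0], [0, 0, 0], [0, 0, 0]], delta_rot=[[0, 0, 0], [0, 0, 0], [0, 0, 0], [0, 0, 0], [0, 0, 0]])

```text
clock: 12.8
position: [0.5937, 0.0231, 0.2919]
tool_rot: [-3.141, 0.0, 1.3]
force: [0.1, 0.2, -0.9]
grip_width: 0.0853
finger_force: 0.0
```

Run:
```python
from h import *
im,d,W,c=wrist();np.savez('pics/w3.npz',im=im,d=d,W=W,Rc=c[0],tc=c[1])
cv2.imwrite('pics/w3.png',cv2.resize(im[:260,100:420,::-1],(738,600),interpolation=cv2.INTER_CUBIC))
V=tov(W.reshape(-1,3)).reshape(W.shape);near=np.hypot(V[...,0],V[...,1]-.005)<.05
Q=V[near&(V[...,2]>.143)&(V[...,2]<.153)];print(len(Q),np.median(Q[:,2]),cv2.minEnclosingCircle((Q[:,:2]*1000).astype(np.float32)))
Q=V[near&(V[...,2]>.108)&(V[...,2]<.122)];print(len(Q),np.median(Q[:,2]),cv2.minEnclosingCircle((Q[:,:2]*1000).astype(np.float32)))
Q=V[(abs(V[...,0])<.05)&(V[...,1]<-.01)&(V[...,1]>-.06)&(V[...,2]>.09)&(V[...,2]<.1)];print('jaw',cv2.minAreaRect((Q[:,:2]*1000).astype(np.float32)))
s=monitor.observe();print(tov(s['position']),s['qpos'])
```

```text
1409 0.1522141301835344 ((-1.6275724172592163, 4.671824932098389), 20.771400451660156)
1846 0.11649958680505793 ((-1.6539570093154907, 4.595545768737793), 31.868070602416992)
jaw ((0.18671798706054688, -37.53263854980469), (70.03353118896484, 44.94364547729492), 0.07161394506692886)
[ 0.00125964 -0.08735666  0.2919943 ] [ 0.23486709  0.45728382 -0.53559301  1.59087827  0.24816268  1.16205887
 -0.62559066]
```

View pics/w3.png

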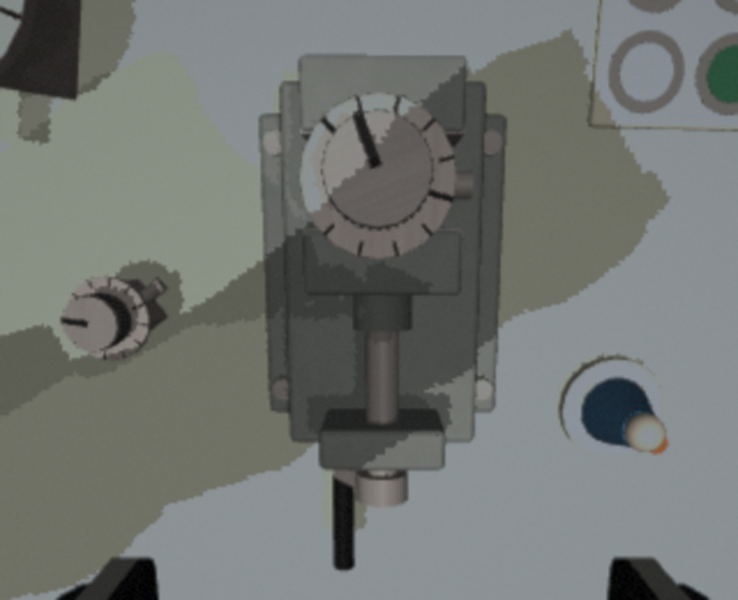

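The wrist view shows the doser square in the jaws, with its centre at (378,172). The long tick 5 is at (440,195), 0 is at (325,125), and the bar points to about (358,115), close to number 1. I'll measure the bar's angle.

```bash
cat > bar.py <<'E'
from h import *
import sys
def bar(fn,cen=(-.00165,.0047)):
    f=np.load(fn);K=optics.camera_info('wrist');Rc,tc=f['Rc'],f['tc'];g=f['im'].max(2).astype(np.float32)
    def samp(z,rs,angs):
        r,a=np.meshgrid(rs,angs);P=np.stack([cen[0]+r*np.cos(a),cen[1]+r*np.sin(a),0*r+z],-1)@VR.T+O
        p=pix(P,Rc,tc,K).astype(np.float32);return cv2.remap(g,p[...,0],p[...,1],cv2.INTER_LINEAR)
    A=np.radians(np.arange(-180,180,1.))
    m=samp(.154,np.arange(.008,.018,.0005),A).mean(1);k=m.argmin();w=np.clip(np.median(m)*.8-np.roll(m,180-k),0,None)
    print('bar deg',np.degrees(A[k]),np.degrees(A[k])+((np.arange(360)-180)*w).sum()/w.sum())
    m=samp(.115,np.arange(.0255,.030,.0005),A).mean(1);b=cv2.blur(m[None],(41,1))[0]
    print('ticks',[int(np.degrees(A[i])) for i in range(1,359) if m[i]<m[i-1] and m[i]<=m[i+1] and m[i]<.8*b[i]])
bar(sys.argv[1])
E
python3 bar.py pics/w3.npz
```

```text
bar deg 112.0 111.15735599972025
ticks [-135, -105, -75, -45, -14, 14, 45, 75, 105, 135]
```

Emit:
apply_moves(linear=[[0.3, -0.01, 0], [0.6, -0.02, 0], [0.92, -0.03, 0], [0.92, -0.03, 0], [0.92, -0.03, 0]], delta_rot=[[0, 0, -0.05], [0, 0, -0.1], [0, 0, -0.15], [0, 0, -0.2], [0, 0, -0.25]])

```text
clock: 13.27
position: [0.6154, 0.1153, 0.2919]
tool_rot: [3.142, -0.001, 1.832]
force: [-0.1, -1.5, -0.1]
grip_width: 0.0855
finger_force: 0.0
```

Emit:
apply_moves(linear=[[0, 0, 0], [0, 0, 0], [0, 0, 0], [0, 0, 0], [0, 0, 0]], delta_rot=[[0, 0, -0.05], [0, 0, -0.1], [0, 0, -0.15], [0, 0, -0.2], [0, 0, -0.25]])

```text
clock: 13.68
position: [0.6156, 0.1129, 0.2921]
tool_rot: [3.142, 0.0, 2.353]
force: [0.4, -0.7, -0.0]
grip_width: 0.0855
finger_force: 0.0
```

Emit:
apply_moves(linear=[[0, 0, 0], [0, 0, 0], [0, 0, 0], [0, 0, 0], [0, 0, 0]], delta_rot=[[0, 0, -0.05], [0, 0, -0.1], [0, 0, -0.15], [0, 0, -0.2], [0, 0, -0.25]])

```text
clock: 14.1
position: [0.6155, 0.1129, 0.2921]
tool_rot: [-3.142, 0.0, 2.876]
force: [1.1, -0.4, 0.3]
grip_width: 0.0854
finger_force: 0.0
```

Emit:
apply_moves(linear=[[0, 0, 0], [0, 0, 0], [0, 0, 0], [0, 0, 0], [0, 0, 0]], delta_rot=[[0, 0, 0], [0, 0, 0], [0, 0, 0], [0, 0, 0], [0, 0, 0]])

```text
clock: 14.52
position: [0.6155, 0.1132, 0.2922]
tool_rot: [-3.142, 0.0, 2.87]
force: [-0.1, 0.0, -0.5]
grip_width: 0.0857
finger_force: 0.0
```

Run:
```python
from h import *
Rt,p,s=toolT();g=O+VR@[-.00165,.0047,.119]
print(tov(p),s['tool_rot'],s['qpos'],'delta tool',(g-p)@Rt)
```

```text
[-0.00201463  0.00510122  0.29216814] [-3.14151103e+00  1.74815934e-04  2.86975276e+00] [ 0.28527479  0.59927189 -0.89347274  1.49280256  0.47705406  1.27853888
  0.63784245] delta tool [-0.00033383 -0.00038756  0.17316823]
```

Emit:
apply_moves(linear=[[0, 0, 0.2], [0, 0, 0.5], [0, 0, 0.8], [0, 0, 0.9], [0, 0, 0.9]], delta_rot=[[0, 0, 0], [0, 0, 0], [0, 0, 0], [0, 0, 0], [0, 0, 0]])

```text
clock: 14.93
position: [0.6146, 0.1128, 0.2001]
tool_rot: [-3.14, -0.003, 2.871]
force: [-0.5, -0.3, 0.4]
grip_width: 0.0854
finger_force: 0.0
```

Emit:
apply_moves(linear=[[0, 0, 0.2], [0, 0, 0.4], [0, 0, 0.6], [0, 0, 0.75], [0, 0, 0.82]], delta_rot=[[0, 0, 0], [0, 0, 0], [0, 0, 0], [0, 0, 0], [0, 0, 0]])

```text
clock: 15.35
position: [0.6156, 0.1131, 0.1196]
tool_rot: [-3.141, -0.0, 2.871]
force: [-0.2, -0.3, 0.1]
grip_width: 0.0854
finger_force: 0.0
```

Emit:
apply_moves(linear=[[0, 0, 0], [0, 0, 0], [0, 0, 0], [0, 0, 0], [0, 0, 0]], delta_rot=[[0, 0, 0], [0, 0, 0], [0, 0, 0], [0, 0, 0], [0, 0, 0]], gripper=-1, force=60)

```text
clock: 15.77
position: [0.6159, 0.1123, 0.1216]
tool_rot: [-3.14, 0.001, 2.87]
force: [-5.2, -6.3, 13.0]
grip_width: 0.0387
finger_force: 58.8
```

Emit:
apply_moves(linear=[[0, 0, 0], [0, 0, 0], [0, 0, 0], [0, 0, 0], [0, 0, 0]], delta_rot=[[0, 0, 0], [0, 0, 0], [0, 0, 0], [0, 0, 0], [0, 0, 0]])

```text
clock: 16.18
position: [0.6159, 0.1123, 0.1216]
tool_rot: [-3.141, 0.001, 2.871]
force: [-5.1, -7.0, 13.8]
grip_width: 0.0385
finger_force: 58.8
```

Emit:
apply_moves(linear=[[0, 0, -0.015], [0, 0, -0.015], [0, 0, -0.015], [0, 0, -0.015], [0, 0, -0.015]], delta_rot=[[0, 0, 0.043], [0, 0, 0.087], [0, 0, 0.13], [0, 0, 0.173], [0, 0, 0.217]])

```text
clock: 16.6
position: [0.6159, 0.1126, 0.1219]
tool_rot: [3.141, 0.001, 2.412]
force: [2.8, -1.6, -8.9]
grip_width: 0.0383
finger_force: 64.8
```

Emit:
apply_moves(linear=[[0, 0, 0], [0, 0, 0], [0, 0, 0], [0, 0, 0], [0, 0, 0]], delta_rot=[[0, 0, 0.043], [0, 0, 0.087], [0, 0, 0.13], [0, 0, 0.173], [0, 0, 0.217]])

```text
clock: 17.02
position: [0.6162, 0.1127, 0.1219]
tool_rot: [3.14, 0.001, 1.958]
force: [4.8, -2.2, -11.5]
grip_width: 0.0382
finger_force: 64.6
```

Run:
```python
from h import *
Rt,p,s=toolT();print(tov(p),s['tool_rot'],s['force'],s['moment'],s['qpos'])
p,d=optics.grab_frame('scene');cv2.imwrite('pics/s4.png',cv2.resize(p[100:260,130:330,::-1],(750,600),interpolation=cv2.INTER_CUBIC))
```

```text
[-0.00129431  0.0048161   0.12192833] [3.14046560e+00 5.72249927e-04 1.95766285e+00] [  4.8089783   -2.20808477 -11.49704394] [-0.27346171 -1.28667     0.04765474] [ 0.10678994  0.71067607 -0.58303768  1.666476    0.47373864  0.90812595
 -0.27497636]
```

View pics/s4.png

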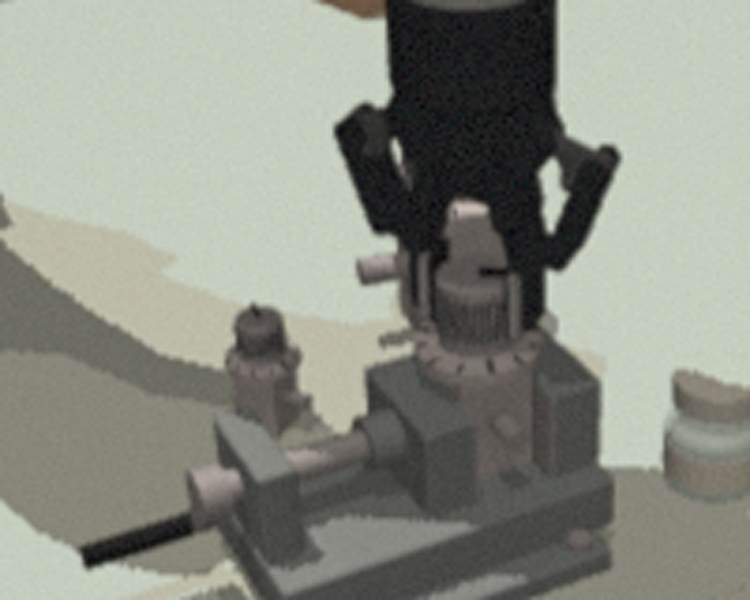

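The scene view shows the bar now pointing right at (495,270), and the doser still sits in the jaws. I'll continue the turn.

Emit:
apply_moves(linear=[[0, 0, 0.007], [0, 0, 0.007], [0, 0, 0.007], [0, 0, 0.007], [0, 0, 0.007]], delta_rot=[[0, 0, 0.043], [0, 0, 0.087], [0, 0, 0.13], [0, 0, 0.173], [0, 0, 0.217]])

```text
clock: 17.48
position: [0.6164, 0.1126, 0.1218]
tool_rot: [3.14, 0.0, 1.503]
force: [4.5, -1.9, -2.7]
grip_width: 0.0386
finger_force: 65.4
```

Emit:
apply_moves(linear=[[0, 0, 0], [0, 0, 0], [0, 0, 0], [0, 0, 0], [0, 0, 0]], delta_rot=[[0, 0, 0.043], [0, 0, 0.087], [0, 0, 0.13], [0, 0, 0.173], [0, 0, 0.217]])

```text
clock: 17.9
position: [0.6166, 0.1125, 0.1218]
tool_rot: [3.139, -0.001, 1.049]
force: [4.6, -3.4, -3.1]
grip_width: 0.0386
finger_force: 65.3
```

Emit:
apply_moves(linear=[[0, 0, 0], [0, 0, 0], [0, 0, 0], [0, 0, 0], [0, 0, 0]], delta_rot=[[0, 0, 0.043], [0, 0, 0.087], [0, 0, 0.13], [0, 0, 0.173], [0, 0, 0.217]])

```text
clock: 18.32
position: [0.6168, 0.1123, 0.1218]
tool_rot: [3.14, -0.002, 0.594]
force: [5.8, -5.8, -3.8]
grip_width: 0.0382
finger_force: 65.3
```

Emit:
apply_moves(linear=[[0, 0, 0], [0, 0, 0], [0, 0, 0], [0, 0, 0], [0, 0, 0]], delta_rot=[[0, 0, 0.043], [0, 0, 0.087], [0, 0, 0.13], [0, 0, 0.173], [0, 0, 0.2]])

```text
clock: 18.73
position: [0.6169, 0.1121, 0.1218]
tool_rot: [3.141, -0.003, 0.174]
force: [8.0, -7.0, -5.0]
grip_width: 0.0385
finger_force: 65.2
```

Emit:
apply_moves(linear=[[0, 0, 0], [0, 0, 0], [0, 0, 0], [0, 0, 0], [0, 0, 0]], delta_rot=[[0, 0, 0], [0, 0, 0], [0, 0, 0], [0, 0, 0], [0, 0, 0]])

```text
clock: 19.15
position: [0.6169, 0.1121, 0.1218]
tool_rot: [3.141, -0.003, 0.179]
force: [7.9, -6.1, -3.3]
grip_width: 0.0384
finger_force: 65.2
```

```bash
python3 - <<'E'
from h import *
im,d,W,c=wrist();np.savez('pics/w5.npz',im=im,d=d,W=W,Rc=c[0],tc=c[1])
cv2.imwrite('pics/w5.png',im[:,:,::-1])
s=monitor.observe();print(s['tool_rot'],s['moment'],s['qpos'])
E
python3 bar.py pics/w5.npz
```

```text
[ 3.14061505e+00 -2.76797082e-03  1.79197132e-01] [-1.48450653e+00 -1.56966910e+00 -1.11571798e-03] [-0.1857329   0.65153257 -0.13282597  1.6832106   0.11270786  0.81163949
 -1.7607158 ]
bar deg -37.0 -44.120874500882145
ticks [-99, -83, -47, -17, 14, 45, 76, 107, 135]
```

View pics/w5.png

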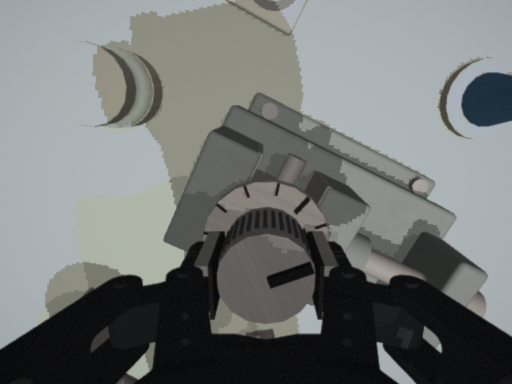

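The wrist view shows the bar close to tick 6 with the sleeve still held. I'll release and check from above.

Emit:
apply_moves(linear=[[0, 0, 0], [0, 0, 0], [0, 0, 0], [0, 0, 0], [0, 0, 0]], delta_rot=[[0, 0, 0], [0, 0, 0], [0, 0, 0], [0, 0, 0], [0, 0, 0]], gripper=1)

```text
clock: 19.62
position: [0.6155, 0.1134, 0.1211]
tool_rot: [-3.141, -0.0, 0.18]
force: [-0.2, -0.8, -0.0]
grip_width: 0.0851
finger_force: 0.0
```

Emit:
apply_moves(linear=[[0, 0, -0.1], [0, 0, -0.3], [0, 0, -0.6], [0, 0, -0.9], [0, 0, -0.9]], delta_rot=[[0, 0, 0], [0, 0, 0], [0, 0, 0], [0, 0, 0], [0, 0, 0]])

```text
clock: 20.03
position: [0.6178, 0.1138, 0.2173]
tool_rot: [-3.141, -0.008, 0.18]
force: [0.7, 0.1, -0.3]
grip_width: 0.0854
finger_force: 0.0
```

Emit:
apply_moves(linear=[[-0.2, 0, -0.2], [-0.4, 0, -0.4], [-0.7, 0, -0.7], [-0.8, 0, -0.8], [-0.8, 0, -0.8]], delta_rot=[[0, 0, 0], [0, 0, 0], [0, 0, 0], [0, 0, 0], [0, 0, 0]])

```text
clock: 20.45
position: [0.5361, 0.0987, 0.2947]
tool_rot: [-3.141, -0.005, 0.18]
force: [0.4, 0.6, 0.1]
grip_width: 0.0854
finger_force: 0.0
```

Emit:
apply_moves(linear=[[0, 0, 0], [0, 0, 0], [0, 0, 0], [0, 0, 0], [0, 0, 0]], delta_rot=[[0, 0, 0], [0, 0, 0], [0, 0, 0], [0, 0, 0], [0, 0, 0]])

```text
clock: 20.87
position: [0.5369, 0.0988, 0.2901]
tool_rot: [-3.142, 0.001, 0.18]
force: [-0.3, 0.4, -0.5]
grip_width: 0.0854
finger_force: 0.0
```

```bash
python3 - <<'E'
from h import *
im,d,W,c=wrist();np.savez('pics/w6.npz',im=im,d=d,W=W,Rc=c[0],tc=c[1])
cv2.imwrite('pics/w6.png',cv2.resize(im[:260,100:420,::-1],(738,600),interpolation=cv2.INTER_CUBIC))
V=tov(W.reshape(-1,3)).reshape(W.shape);near=np.hypot(V[...,0],V[...,1]-.005)<.05
Q=V[near&(V[...,2]>.143)&(V[...,2]<.156)];print(len(Q),np.median(Q[:,2]),cv2.minEnclosingCircle((Q[:,:2]*1000).astype(np.float32)))
Q=Q[np.hypot(Q[:,0]+.0016,Q[:,1]-.0047)<.017];A=np.c_[Q[:,:2],np.ones(len(Q))];print('tilt deg',np.degrees(np.linalg.lstsq(A,Q[:,2],rcond=None)[0][:2]))
E
python3 bar.py pics/w6.npz
```

```text
1866 0.15251895819667496 ((-1.5355300903320312, 4.5321879386901855), 20.64634132385254)
tilt deg [ 0.8936481  -0.47528018]
bar deg -46.0 -45.607923157723945
ticks [-135, -105, -75, -45, -14, 14, 45, 75, 105, 135]
```

View pics/w6.png

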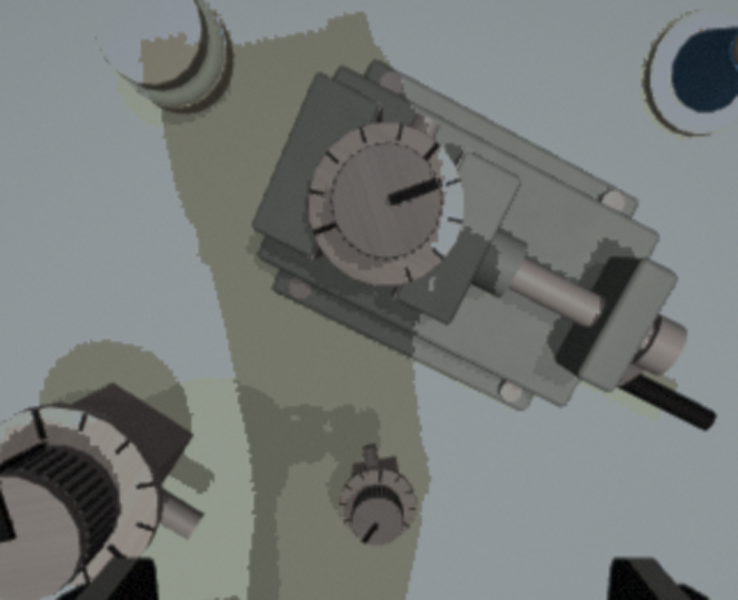

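The bar at (415,190) points at tick 6 (-45.6° measured, -45° nominal). The ticks, centre and clamp are unchanged, and nothing touches the robot.

```bash
python3 -c "
from workcell import workorder
print(workorder.job_done())"
```

```text
the job is handed in; nothing more can be done
None
```

The vise holds the doser tight, square and upright, and its sleeve rests at 6 (bar measured at -45.6° against -45°); I never touched the palette, figurine or jar, and handed the job in after about 21 s of the 72 s allowed.

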